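# Show a bearing ball to the bench scope from two sides

## Robot

A 6-joint arm with a two-finger parallel gripper is mounted at the origin on the work surface. World frame = base frame: x ahead of the robot, y to its left, z up, the work surface at z = 0. Lengths are in mm, angles in rad, forces in N, time in s.
With the tool pointing down it reaches from about 275 to 750 mm from the base axis. Payload 10.2 kg.
Tool frame: the origin (TCP) lies between the finger pads; the fingertips stand 17 mm ahead of it and the grasp point (between the pads) lies 2 mm behind it; z points along the fingers, y is the line along which they close (so a half turn about z gives the same grasp; the last joint's range is limited). The gripper opens to 88 mm and grips with 3 to 60 N. Pads are 18 mm wide; open, the fingers measure 123 mm over their backs; the gripper's body (75 mm by 187 mm) begins 45 mm behind the grasp point.
Start: joints at [0.994, 0.313, 1.498, -0, 1.331, -0.223], TCP at [181.907, 492.485, 255.72] pointing down, gripper open.
Joint ranges: [-2.94, 2.94], [-0.97, 2.17], [0.19, 2.56], [-1.23, 4.37], [0.02, 3.11], [-2.88, 2.88]. Speed limits (rad/s): [2.39, 2.39, 3.01, 3.14, 3.14, 3.14].

## Interface

Orientations are given as a rotation vector (axis times angle).
In Python, from cell import observe, grab_frame, hand_in gives the robot as it stands. The module is installed in compiled form; this text tells all that it offers.
- The arm moves only by the tool carry_out, never from a script. Its argument "series" is text: rows parted by semicolons, each of 7 numbers parted by spaces: the turn, a rotation vector about the world's x, y, z in degrees, then the shift along the world's x, y, z in mm, then the opening, from -1 (shut) to 1 (fully open), so that 0 is half open. A call has 1 to 20 rows; each row shifts and turns the commanded pose from where the row before left it; what a row does not reach is not made up. A row lasts 1/12 s, in which the tool goes at most 41.7 mm and 7.16 degrees, less where a joint would pass 70% of its speed; a pose out of reach is approached as far as the arm can. A call is refused whole if a number of a shift passes 41.7 or a number of a turn 7.16, either way. A call with a gripper value outside its range is refused whole. The fingers move at their own pace and stop on an object; "squeeze" is the grip in N (left out, the last holds). Time passes only in rows, so rows that do not move let the fingers close. It gives the time, the measured TCP pose, the force, the opening and the grip force at its end, in the units of the state.
- observe(): the state, without advancing time (a new reading comes with each control period).
- grab_frame(name): name is "scene" or "top"; returns a dict with "color" (420x560x3 uint8, blue, green, red), "K" (3x3 intrinsics, pixels), "world_from_camera" (4x4, takes a point from camera to world coordinates). Camera axes: x right, y down, z forward; pixel columns grow to the right and rows downward; lengths in mm; the calibration is good to about 2 mm. A picture is of the moment at which its call begins. There is no depth.
- hand_in(): hands the job in; it is judged then, once.
The state is a dict: "t": time; "joints": joint angles; "qvel": joint speeds; "joint_torque": joint torques, N m; "position": TCP position; "ee_rot": TCP orientation; "ft_force": force on the tool from outside, world axes, zero at the start; "torque": the same for the moment, N m; "opening": finger opening in mm; "grip_force": force on a finger pad.
Only numpy, scipy, OpenCV 4.12 (cv2) and the standard library are available. Lean on these libraries where they do the work, as an engineer would, in place of code of your own. Each camera call takes 0.05 s, during which the arm holds its last target. There are 200 camera calls.

## Task

Pick up the dish by its arched handle and hold it up to the bench scope, the loose steel ball level with the lens and 100 mm straight in front of it, first with the handle's bar pointing at the lens, still for about a second; then turn the dish a quarter turn (either way) so that the bar runs square across the view, with the ball again at that same spot. Carry and turn the dish level and smoothly so that the ball stays in the middle of it; do not touch the ball or the scope, and leave the other things on the bench alone. Finish while still holding the dish there in the air: do not put it down.

Things in the scene. Friction and masses are not known exactly. Their poses are not given: they have to be found in the camera images.
- dish: Loose round dark metal dish 125 mm across, 0.18 kg; origin: centre of underside, z up. Inside a shallow cone (9 degrees, bottom 6 mm up), lip 21 mm high. Rigid arch over it: legs 4 by 12 mm at its x = -64 and +64 mm, and a straight bar 12 by 12 mm, 132 mm long, along its x axis, 79 to 91 mm high. Grip the bar from above, fingers closing along dish y. Same after a half turn.
- dish_grip (a point): Middle of the handle bar, over the centre of the dish, 85 mm above its underside. Axes as the dish.
- dish_seat (a point): Where the ball's centre is when it lies in the middle of the dish: 16 mm above the underside, on the dish's axis.
- ball_center (a point): Centre of the loose polished steel ball, 20 mm in diameter, 33 g, which starts in the middle of the dish, under the arch; it rolls if the dish is tilted or jerked.
- scope: Fixed bench scope: black foot 150 by 100 mm (x = -45 to 105 mm), a post, and a level white barrel, 50 mm across at its black front ring, axis 120 mm above the bench. Origin on the bench; the lens looks along the scope's -x, its front at x = -70 mm. All of it is lower than 150 mm.
- lens (a point): Centre of the lens glass, at the front of the barrel, 120 mm above the bench. Axes as the scope: it looks along -x.
- focus (a point): The spot for the ball's centre: 100 mm straight in front of the lens glass, on the lens axis, 120 mm above the bench. Nothing is there. Axes as the scope.
- coil: Bystander: black square charging-coil module, 70 by 70 by 9 mm, with a copper coil on top, flat on the bench. Origin: middle of its underside.
- battery: Bystander: flat dark phone battery, 95 by 60 by 7 mm, flat on the bench. Origin: middle of its underside.
- pot: Bystander: grey pot 72 mm across and 90 mm high with four plastic pry sticks standing in it, up to 180 mm high. Origin: middle of its underside.
- driver: Bystander: screwdriver lying on the bench, beyond the dish as seen from the robot. Origin: underside, under its middle.
Things that resemble listed ones, but are neither listed nor needed, are in the scene too. Leave any orange or pink look-alike of the dish alone.

How it is judged:
By the outcome, as a careful person would: the job done as asked, in the order asked, and still so for the second after the job is handed in, while the arm keeps its last pose, push and grip.
It also fails if it takes over 54 s, if anything falls off the work surface, if the arm or the gripper's body presses on something with over 40 N, if the wrist force passes 120 N, or if a joint passes its speed limit or range.

## Working session

There is one attempt and no reset: what is moved stays moved. The work goes in short steps, Python scripts to look and compute and a tool call to move; the robot and the scene stay as the last step left them, time stands still between calls to the robot, and variables do not carry over. Pictures are saved under pics/ and viewed, at most 10 in all, crops included, and the job is handed in when it is done.

Besides the shell and the picture viewer there is one more tool, called after "Request:" by a JSON object that holds its "api" and its "payload". carry_out: Moves the arm, as the interface text tells. Its arguments: {"type":"object","properties":{"series":{"type":"string"},"squeeze":{"type":"number"}},"required":["series"]}

```bash
mkdir -p pics
cat > h.py <<'E'
import cv2, numpy as np
from cell import observe, grab_frame, hand_in
def ray(f,u,v,z):
    T=f["world_from_camera"];d=T[:3,:3]@np.linalg.solve(f["K"],[u,v,1.]);o=T[:3,3]
    return o+d*(z-o[2])/d[2]
def proj(f,p):
    T=f["world_from_camera"];c=f["K"]@(T[:3,:3].T@(np.array(p,float)-T[:3,3]));return c[:2]/c[2]
E
python3 - <<'E'
from h import *
for n in("scene","top"):
    f=grab_frame(n);cv2.imwrite(f"pics/{n}0.png",f["color"]);print(n,f["K"].round(1).tolist(),f["world_from_camera"].round(3).tolist())
s=observe();print(s)
E
```

```text
scene [[520.6, 0.0, 266.8], [0.0, 520.6, 208.3], [0.0, 0.0, 1.0]] [[0.641, 0.641, -0.423, 998.266], [0.768, -0.534, 0.353, -410.176], [0.0, -0.551, -0.834, 1076.801], [0.0, 0.0, 0.0, 1.0]]
top [[521.1, 0.0, 284.2], [0.0, 521.1, 203.2], [0.0, 0.0, 1.0]] [[-0.026, -0.995, 0.098, 355.683], [-1.0, 0.025, -0.005, 44.063], [0.002, -0.098, -0.995, 1527.862], [0.0, 0.0, 0.0, 1.0]]
{'t': 0.1, 'joints': array([ 9.93599331e-01,  3.13365303e-01,  1.49831737e+00,  5.94313683e-05,
        1.33096146e+00, -2.23417184e-01]), 'qvel': array([-1.36775611e-03, -8.20075755e-04, -1.65126208e-03,  1.20741545e-05,
       -6.92671027e-04, -1.85274679e-03]), 'joint_torque': array([ 4.78493515e-03, -4.02811432e+01, -2.52642399e+01,  6.96872757e-02,
        3.42286436e-02, -3.35855452e-05]), 'position': array([181.79242823, 492.3324103 , 255.2494533 ]), 'ee_rot': array([-5.52762849e-01, -3.09211045e+00,  1.48553148e-03]), 'ft_force': array([ 0.90173735, -0.66507334, -0.20342641]), 'torque': array([-0.02986892, -0.01297503,  0.03808433]), 'grip_force': 0.0, 'opening': 88.16407909980519}
```

View pics/scene0.png

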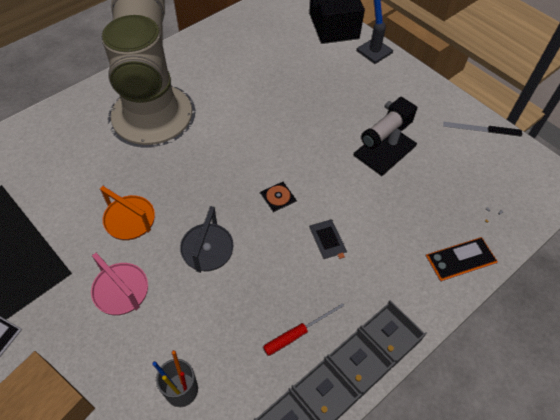

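View pics/top0.png

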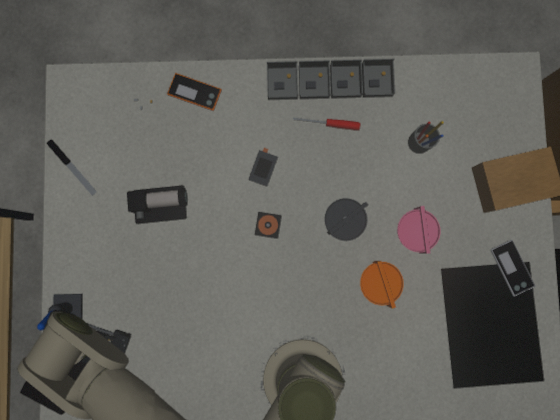

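The scene view shows the dark dish at (207,247) with its bar running up-right, and the scope at (390,130) with its front ring near (372,135). In the top view the dish is at (346,219) with its bar along about (330,233)-(365,205), and the scope foot is at (157,204) with the barrel pointing right. I'll zoom in on both.

Run:
```python
from h import *
t=cv2.imread("pics/top0.png");s=cv2.imread("pics/scene0.png")
R=lambda i,x,y,w,h:cv2.resize(cv2.convertScaleAbs(i[y:y+h,x:x+w],alpha=2,beta=10),(400,300),interpolation=cv2.INTER_CUBIC)
a=np.vstack([np.hstack([R(t,306,189,80,60),R(t,117,174,80,60)]),np.hstack([R(s,157,200,100,75),R(s,340,90,100,75)])])
cv2.imwrite("pics/crop1.png",a)
```

```text
(no output)
```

View pics/crop1.png

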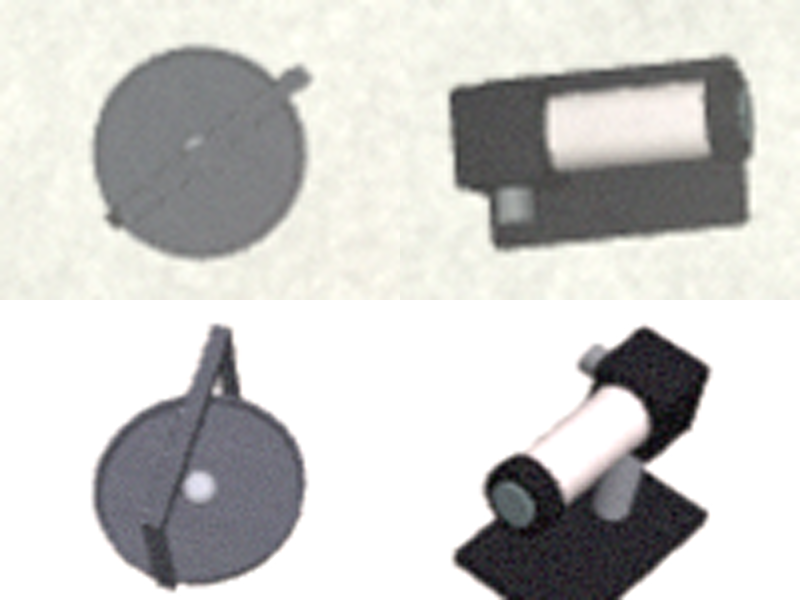

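The crops show the dish, bar, ball (bright spot), the lens glass (scene crop, ring at lower left) and the barrel, so the lens faces right in the top view (world −y). Next I measure them.

Run:
```python
from h import *
F={n:grab_frame(n) for n in("scene","top")};s,t=F["scene"],F["top"]
px=lambda X,Y,x0,y0,k:(x0+(X+.5)/k-.5,y0+(Y+.5)/k-.5)
T=lambda X,Y:px(X,Y,306,189,5)
S=lambda X,Y:px(X,Y-300,157,200,4)
U=lambda X,Y:px(X-400,Y,117,174,5)
V=lambda X,Y:px(X-400,Y-300,340,90,4)
print("ball scene z16",ray(s,*S(200,487),16),"rim top z21",ray(t,*T(200,152),21),"rim scene z21",ray(s,*S(199,490),21))
for nm,f,a,b in(("bar top",t,T(295,80),T(115,219)),("bar scene",s,S(222,332),S(155,526))):
    a=ray(f,*a,85);b=ray(f,*b,85);d=a-b;print(nm,a,b,"mid",(a+b)/2,np.linalg.norm(d),np.degrees(np.arctan2(d[1],d[0])))
print("lens scene",ray(s,*V(514,505),120),"lens top",ray(t,*U(747,118),120))
a=ray(t,*U(547,130),120);b=ray(t,*U(708,119.5),120);d=b-a;print("axis top",a,b,np.degrees(np.arctan2(d[1],d[0])))
for z in(0,10):
    a=ray(t,*U(495,248),z);b=ray(t,*U(748,220),z);d=b-a;print("foot",a,b,np.linalg.norm(d),np.degrees(np.arctan2(d[1],d[0])))
for n,f,(x,y,w,h) in(("top",t,(140,185,50,30)),("scene",s,(355,95,60,60))):
    c=f["color"][y:y+h,x:x+w].astype(int);m=((c.min(2)>95)).astype(np.uint8)
    k,l,st,ce=cv2.connectedComponentsWithStats(m)
    for i in range(1,k):
        X,Y,W,H,A=st[i]
        if A<60: continue
        q=np.argwhere(l==i)[:,::-1]+[x,y];r=cv2.minAreaRect(q.astype(np.float32));B=cv2.boxPoints(r)
        e=sorted([(np.linalg.norm(B[j]-B[j-1]),j) for j in range(4)])[:2]
        P=[ray(f,*((B[j]+B[j-1])/2),120) for _,j in e];d=P[1]-P[0]
        print(n,st[i],r,P,np.degrees(np.arctan2(d[1],d[0])))
```

```text
ball scene z16 [ 452.05928659 -136.86211006   16.        ] rim top z21 [ 453.44946214 -139.41949939   21.        ] rim scene z21 [ 455.8691977  -139.77036524   21.        ]
bar top [ 488.06357307 -185.97567994   85.        ] [413.36845884 -83.20639618  85.        ] mid [ 450.71601596 -134.59103806   85.        ] 127.04678576946 -53.989470737008375
bar scene [413.76259945 -85.08407641  85.        ] [ 491.48098594 -187.43491941   85.        ] mid [ 452.6217927  -136.25949791   85.        ] 128.51397846894514 127.21060678508148
lens scene [519.8264932  307.03370967 120.        ] lens top [517.36463626 303.97082415 120.        ]
axis top [513.56385941 412.54073868 120.        ] [517.08224715 325.14975698 120.        ] -87.69449945219479
foot [458.16634586 474.39989362   0.        ] [470.85205382 325.9669009    0.        ] 148.97409343971395 -85.1151318206528
foot [457.49558294 471.58329731  10.        ] [470.09826176 324.12181247  10.        ] 147.9990440068865 -85.11513182065283
top [ 0  0 37  4 87] ((158.0, 186.5), (3.0, 36.0), 90.0) [array([549.84089204, 428.87076679, 120.        ]), 
[... 175 characters left out ...]
]), array([471.55675092, 302.9439927 , 120.        ])] 179.58626317954077
top [  7   6  31  14 346] ((161.88525390625, 197.73768615722656), (11.58857536315918, 30.601078033447266), 84.80557250976562) [array([514.82220403, 410.78449808, 120.        ]), array([520.29339513, 328.05617024, 120.        ])] -86.21628601280437
scene [   0    0   60   56 1634] ((384.5, 122.5), (55.0, 59.0), 90.0) [array([457.41811253, 325.15871229, 120.        ]), array([550.84088537, 437.18019614, 120.        ])] 50.17284231727122
scene [ 47  23  13  23 147] ((408.0, 129.0), (22.0, 12.0), 90.0) [array([531.21857586, 437.16348981, 120.        ]), array([579.49784612, 382.90153904, 120.        ])] -48.339088264117684
```

Request:
{"api": "carry_out", "payload": {"series": "0 0 -1 5 -12 0 1;0 0 -1.5 11 -26 0 1;0 0 -1.5 11 -26 0 1;0 0 -1.5 11 -26 0 1;0 0 -1.5 11 -26 0 1;0 0 -1.5 11 -26 0 1;0 0 -1.5 11 -26 0 1;0 0 -1.5 11 -26 0 1;0 0 -1.5 11 -26 0 1;0 0 -1.5 11 -26 0 1;0 0 -1.5 11 -26 0 1;0 0 -1.5 11 -26 0 1;0 0 -1.5 11 -26 0 1;0 0 -1.5 11 -26 0 1;0 0 -1.5 11 -26 0 1;0 0 -1.5 11 -26 0 1;0 0 -1.5 11 -26 0 1;0 0 -1.5 11 -26 0 1;0 0 -1.5 11 -26 0 1;0 0 -1.5 11 -26 0 1", "squeeze": 25}}

```text
t: 1.87
position: [396.1, -15.0, 255.7]
ee_rot: [1.324, 2.849, 0.0]
ft_force: [0.7, -0.2, 0.8]
opening: 88.1
grip_force: 0.0
```

Request:
{"api": "carry_out", "payload": {"series": "0 0 -0.7 11 -24 -15 1;0 0 -0.7 11 -24 -20 1;0 0 -0.7 11 -24 -20 1;0 0 -0.7 11 -24 -20 1;0 0 -0.6 8 -17 -20 1;0 0 0 4 -9 -15 1;0 0 0 0.5 -1 -10 1;0 0 0 0 0 -5 1;0 0 0 0 0 0 1;0 0 0 0 0 0 1;0 0 0 0 0 0 1"}}

```text
t: 2.78
position: [452.7, -136.1, 131.7]
ee_rot: [1.404, 2.809, -0.0]
ft_force: [0.2, -0.2, 0.2]
opening: 88.4
grip_force: 0.0
```

Run:
```python
from h import *
s=grab_frame("scene");t=grab_frame("top");print(observe()["position"])
R=lambda f,x,y,w,h:cv2.resize(cv2.convertScaleAbs(f["color"][y:y+h,x:x+w],alpha=2,beta=10),(400,300),interpolation=cv2.INTER_CUBIC)
cv2.imwrite("pics/c2.png",np.hstack([R(t,296,174,100,75),R(s,157,200,100,75)]))
```

```text
[ 452.65652217 -136.23690895  131.5563557 ]
```

View pics/c2.png

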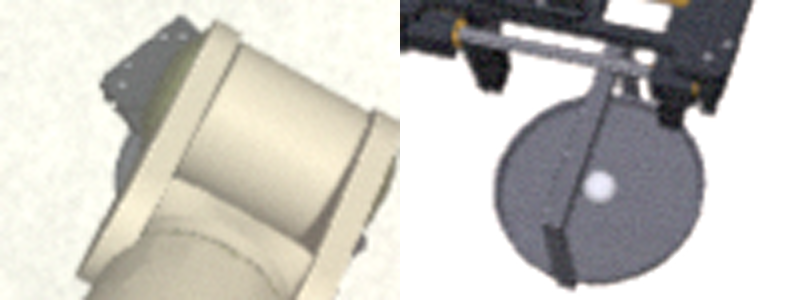

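The scene crop shows the bar running midway between the open fingers, with the ball in the middle of the dish. I'll descend and close slowly.

Request:
{"api": "carry_out", "payload": {"series": "0 0 0 0 0 -6 1;0 0 0 0 0 -8 0.8;0 0 0 0 0 -8 0.6;0 0 0 0 0 -8 0.4;0 0 0 0 0 -8 0.2;0 0 0 0 0 -6 0;0 0 0 0 0 -3 -0.15;0 0 0 0 0 -1 -0.3;0 0 0 0 0 0 -0.4;0 0 0 0 0 0 -0.45;0 0 0 0 0 0 -0.5;0 0 0 0 0 0 -0.54;0 0 0 0 0 0 -0.58;0 0 0 0 0 0 -0.61;0 0 0 0 0 0 -0.64;0 0 0 0 0 0 -0.66;0 0 0 0 0 0 -0.68;0 0 0 0 0 0 -0.7;0 0 0 0 0 0 -0.72;0 0 0 0 0 0 -0.74", "squeeze": 30}}

```text
t: 4.55
position: [452.3, -136.6, 82.7]
ee_rot: [-1.406, -2.809, 0.0]
ft_force: [-1.7, 0.3, 1.7]
opening: 11.6
grip_force: 14.1
```

Request:
{"api": "carry_out", "payload": {"series": "0 0 0 0 0 0 -0.77;0 0 0 0 0 0 -0.8;0 0 0 0 0 0 -0.9;0 0 0 0 0 0 -1;0 0 0 0 0 0 -1;0 0 0 0 0 0 -1;0 0 0 0 0 0 -1", "squeeze": 30}}

```text
t: 5.13
position: [452.4, -136.5, 82.8]
ee_rot: [1.406, 2.809, -0.0]
ft_force: [-2.2, -0.9, 1.4]
opening: 11.5
grip_force: 30.0
```

Run:
```python
from h import *
s=grab_frame("scene");o=observe();print({k:o[k] for k in("position","ee_rot","opening","grip_force","ft_force","joints")})
cv2.imwrite("pics/c3.png",cv2.resize(cv2.convertScaleAbs(s["color"][200:275,157:257],alpha=2,beta=10),(400,300),interpolation=cv2.INTER_CUBIC))
```

```text
{'position': array([ 452.41273374, -136.53825955,   82.75776918]), 'ee_rot': array([ 1.40589892e+00,  2.80939331e+00, -9.57204460e-05]), 'opening': 11.429431645065781, 'grip_force': 30.00573690980673, 'ft_force': array([-1.51167423, -0.63176084,  2.31330124]), 'joints': array([-5.41736134e-01,  4.24697403e-01,  1.85211426e+00, -7.39655257e-05,
        8.64718834e-01, -1.18450466e+00])}
```

View pics/c3.png

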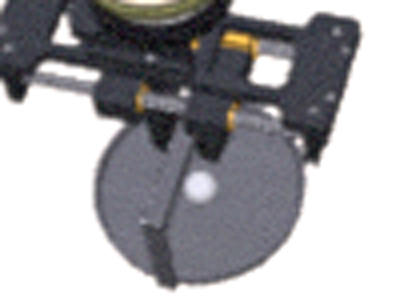

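The dish is gripped squarely (opening 11.4 mm) and the ball is still centred at crop (200,186). Lifting.

Request:
{"api": "carry_out", "payload": {"series": "0 0 0 0 0 1 -1;0 0 0 0 0 2 -1;0 0 0 0 0 4 -1;0 0 0 0 0 6 -1;0 0 0 0 0 8 -1;0 0 0 0 0 8 -1;0 0 0 0 0 8 -1;0 0 0 0 0 8 -1;0 0 0 0 0 8 -1;0 0 0 0 0 8 -1;0 0 0 0 0 8 -1;0 0 0 0 0 8 -1;0 0 0 0 0 8 -1;0 0 0 0 0 6 -1;0 0 0 0 0 5 -1;0 0 0 0 0 4 -1;0 0 0 0 0 2 -1;0 0 0 0 0 1 -1;0 0 0 0 0 1 -1;0 0 0 0 0 0 -1"}}

```text
t: 6.85
position: [452.4, -136.5, 186.6]
ee_rot: [-1.406, -2.809, -0.0]
ft_force: [-0.7, 0.0, -2.5]
opening: 11.3
grip_force: 30.0
```

Run:
```python
from h import *
s=grab_frame("scene");o=observe();print(o["position"],o["ee_rot"],o["opening"],o["grip_force"])
u,v=proj(s,[452,-137,120]);print(u,v)
x,y=int(u)-50,int(v)-37
c=s["color"][y:y+75,x:x+100];m=(c.min(2)>110)[20:60,30:70]
print(np.argwhere(m).mean(0)[::-1]+[x+30,y+20],m.sum())
cv2.imwrite("pics/c4.png",cv2.resize(cv2.convertScaleAbs(c,alpha=2,beta=10),(400,300),interpolation=cv2.INTER_CUBIC))
```

```text
[ 452.339548   -136.46946631  186.56006843] [-1.40582011e+00 -2.80909459e+00 -7.62009432e-05] 11.370011138068415 29.99822024255991
201.92694051330267 222.821894212234
[197.42307692 228.38461538] 26
```

View pics/c4.png

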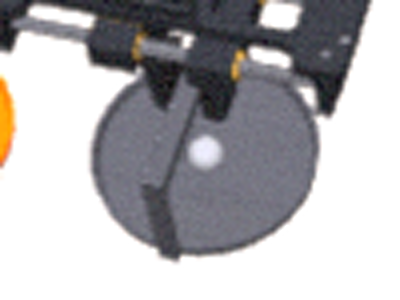

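Ball still centred, dish level. I'll carry it in three smooth stages.

Request:
{"api": "carry_out", "payload": {"series": "0 0 -0.1 0.2 1 0 -1;0 0 -0.2 0.4 2 0 -1;0 0 -0.35 0.8 3.5 0 -1;0 0 -0.5 1.1 5 0 -1;0 0 -0.6 1.4 6.5 0 -1;0 0 -0.7 1.6 7.5 0 -1;0 0 -0.8 1.9 8.5 0 -1;0 0 -0.8 1.9 8.5 0 -1;0 0 -0.8 1.9 8.5 0 -1;0 0 -0.8 1.9 8.5 0 -1;0 0 -0.8 1.9 8.5 0 -1;0 0 -0.8 1.9 8.5 0 -1;0 0 -0.8 1.9 8.5 0 -1;0 0 -0.7 1.6 7.5 0 -1;0 0 -0.6 1.4 6.5 0 -1;0 0 -0.5 1.1 5 0 -1;0 0 -0.35 0.8 3.5 0 -1;0 0 -0.2 0.4 2 0 -1;0 0 -0.1 0.2 1 0 -1;0 0 0 0 0 0 -1"}}

```text
t: 8.57
position: [476.7, -26.0, 186.7]
ee_rot: [-1.657, -2.669, 0.0]
ft_force: [-0.1, 0.0, -2.3]
opening: 11.1
grip_force: 30.0
```

Request:
{"api": "carry_out", "payload": {"series": "0 0 -0.1 0.2 1 0 -1;0 0 -0.2 0.4 2 0 -1;0 0 -0.35 0.8 3.5 0 -1;0 0 -0.5 1.1 5 0 -1;0 0 -0.6 1.4 6.5 0 -1;0 0 -0.7 1.6 7.5 0 -1;0 0 -0.8 1.9 8.5 0 -1;0 0 -0.8 1.9 8.5 0 -1;0 0 -0.8 1.9 8.5 0 -1;0 0 -0.8 1.9 8.5 0 -1;0 0 -0.8 1.9 8.5 0 -1;0 0 -0.8 1.9 8.5 0 -1;0 0 -0.8 1.9 8.5 0 -1;0 0 -0.7 1.6 7.5 0 -1;0 0 -0.6 1.4 6.5 0 -1;0 0 -0.5 1.1 5 0 -1;0 0 -0.35 0.8 3.5 0 -1;0 0 -0.2 0.4 2 0 -1;0 0 -0.1 0.2 1 0 -1;0 0 0 0 0 0 -1"}}

```text
t: 10.23
position: [501.0, 84.5, 186.7]
ee_rot: [-1.894, -2.506, 0.0]
ft_force: [-0.4, -0.2, -2.1]
opening: 11.4
grip_force: 30.0
```

Request:
{"api": "carry_out", "payload": {"series": "0 0 -0.1 0.2 1 0 -1;0 0 -0.2 0.4 2 0 -1;0 0 -0.35 0.8 3.5 0 -1;0 0 -0.5 1.1 5 0 -1;0 0 -0.6 1.4 6.5 0 -1;0 0 -0.7 1.6 7.5 0 -1;0 0 -0.8 1.9 8.5 0 -1;0 0 -0.8 1.9 8.5 0 -1;0 0 -0.8 1.9 8.5 0 -1;0 0 -0.8 1.9 8.5 0 -1;0 0 -0.8 1.9 8.5 0 -1;0 0 -0.8 1.9 8.5 0 -1;0 0 -0.8 1.9 8.5 0 -1;0 0 -0.7 1.6 7.5 0 -1;0 0 -0.6 1.4 6.5 0 -1;0 0 -0.5 1.1 5 0 -1;0 0 -0.35 0.8 3.5 0 -1;0 0 -0.2 0.4 2 0 -1;0 0 -0.1 0.2 1 0 -1;0 0 0 0 0 0 -1"}}

```text
t: 11.9
position: [525.3, 195.0, 186.7]
ee_rot: [-2.116, -2.322, 0.0]
ft_force: [-0.1, 0.5, -3.2]
opening: 11.0
grip_force: 30.0
```

Run:
```python
from h import *
s=grab_frame("scene");o=observe();p=o["position"];print(o["t"],p,o["ee_rot"],o["opening"],o["grip_force"])
print(proj(s,[p[0],p[1],120]))
x,y=280,75;c=s["color"][y:y+120,x:x+160]
cv2.imwrite("pics/c5.png",cv2.resize(cv2.convertScaleAbs(c,alpha=2,beta=10),(800,600),interpolation=cv2.INTER_CUBIC))
cv2.imwrite("pics/full5.png",s["color"])
```

```text
11.95 [525.29876448 194.84646162 186.70647868] [ 2.11588470e+00  2.32219583e+00 -1.48481928e-04] 11.039351765249979 29.998120665550232
[336.13999657 165.79616291]
```

View pics/c5.png

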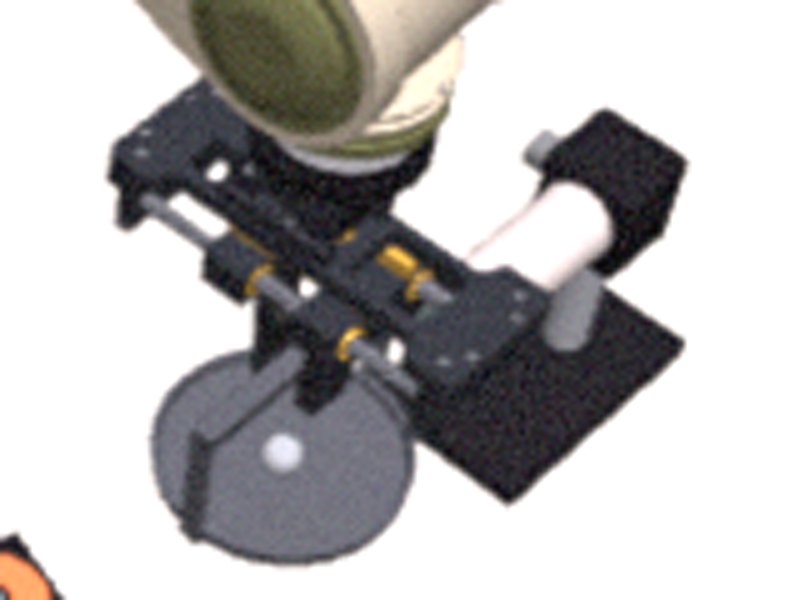

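The ball is at crop (282,452), pixel (336.3,165.3), which agrees with the projected seat (336.1,165.8). It is centred and the scene calibration holds here. I'll refine the scope's direction and the lens from the foot edges and glass.

Run:
```python
from h import *
s=grab_frame("scene");t=grab_frame("top");i0=cv2.imread("pics/scene0.png");t0=cv2.imread("pics/top0.png")
def edge(f,img,a,b,z,nm):
    g=cv2.GaussianBlur(cv2.cvtColor(img,6),(3,3),0).astype(np.float32);a,b=np.array(a),np.array(b);d=(b-a)/np.linalg.norm(b-a);n=np.array([-d[1],d[0]]);P=[]
    for k in np.linspace(.12,.88,40):
        q=a+k*(b-a)+np.arange(-4,4.01,.25)[:,None]*n
        pr=cv2.remap(g,q[:,0].astype(np.float32),q[:,1].astype(np.float32),1).ravel()
        P.append(ray(f,*q[np.abs(np.gradient(pr)).argmax()],z)[:2])
    P=np.array(P,np.float32);l=cv2.fitLine(P,cv2.DIST_HUBER,0,.01,.01).ravel()
    print(nm,np.degrees(np.arctan2(l[1],l[0])),l[2:]);return l
for z in(0,10):
  e1=edge(s,i0,(382,175.6),(416.5,144),z,"scene long");e2=edge(s,i0,(354.2,154.2),(382,175.6),z,"scene front")
  A=np.array([e1[:2],-e2[:2]]).T;k=np.linalg.solve(A,e2[2:]-e1[2:]);print("corner",z,e1[2:]+k[0]*e1[:2])
px=lambda X,Y:(117+(X-399.5)/5-.5,174+(Y+.5)/5-.5)
edge(t,t0,px(495,248),px(748,220),10,"top long")
for nm,a,b in(("b1",(547,92),(708,82)),("b2",(547,168),(708,157))): edge(t,t0,px(*a),px(*b),120,nm)
c=i0[130:153,358:380].astype(int);m=((c[:,:,1]>55)&(c[:,:,1]<110)&(c[:,:,1]-c[:,:,2]>4)).astype(np.uint8)
k,l,st,ce=cv2.connectedComponentsWithStats(m);print(st[1:].tolist());j=1+st[1:,4].argmax();print(ce[j]+[358,130],ray(s,*(ce[j]+[358,130]),120))
```

```text
scene long -85.58458 [558.7848 413.4575]
scene front 4.265663 [518.5097  333.79294]
corner 0 [564.67035 337.23596]
scene long -85.583694 [562.86755 405.7957 ]
scene front 4.266601 [522.9607 326.8833]
corner 10 [568.6986  330.29553]
top long -85.61509 [462.3181 393.6683]
b1 -88.81979 [546.02936 374.03217]
b2 -86.2738 [495.24466 369.01288]
[[9, 6, 1, 1, 1], [11, 7, 1, 1, 1], [13, 10, 2, 2, 2]]
[371.5 140.5] [524.20873556 314.13789281 120.        ]
```

Run:
```python
from h import *
s=grab_frame("scene");t=grab_frame("top")
i0=cv2.imread("pics/scene0.png");t0=cv2.imread("pics/top0.png")
# x20 crops, colours stretched; red = projected 25 mm ring and centre for the trial lens
L=np.array([519.5,304.7,120]);a=np.radians(-85.6);y=np.array([-np.sin(a),np.cos(a),0]);O=[]
for f,i,x0,y0 in((s,i0,357,120),(t,t0,172,183)):
    c=cv2.resize(cv2.convertScaleAbs(i[y0:y0+30,x0:x0+20],alpha=2.2),(400,600),interpolation=cv2.INTER_CUBIC)
    q=np.array([proj(f,L+25*np.cos(w)*y+[0,0,25*np.sin(w)]) for w in np.linspace(0,6.28,40)]+[proj(f,L)])
    q=((q-[x0,y0]+.5)*20).astype(int)
    for k in q: cv2.circle(c,tuple(map(int,k)),2,(0,0,255),-1)
    O.append(c)
cv2.imwrite("pics/c6.png",np.hstack(O))
```

```text
(no output)
```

View pics/c6.png

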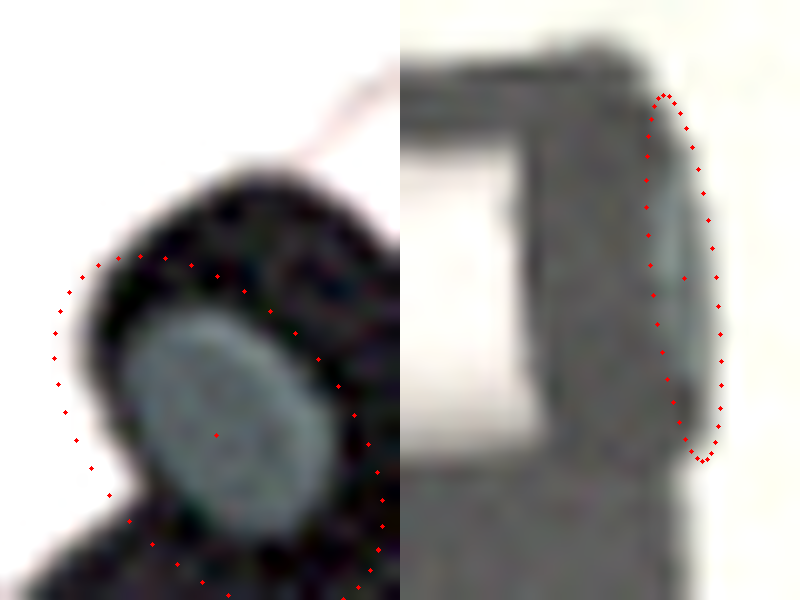

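The glass centre is about (228,422) in the left panel against a trial projection of (216,435), and matches in the top view. So the lens is at about (519.7, 306.2) and the focus at about (527.4, 206.5). Small correction, then hold.

Request:
{"api": "carry_out", "payload": {"series": "0 0 -0.1 0.1 0.5 0 -1;0 0 -0.1 0.2 1 0 -1;0 0 -0.2 0.4 2 0 -1;0 0 -0.2 0.6 2.5 0 -1;0 0 -0.1 0.4 2.5 0 -1;0 0 -0.1 0.2 1.7 0 -1;0 0 -0.1 0.1 1 0 -1;0 0 0 0.1 0.4 0 -1;0 0 0 0 0 0 -1;0 0 0 0 0 0 -1;0 0 0 0 0 0 -1;0 0 0 0 0 0 -1;0 0 0 0 0 0 -1;0 0 0 0 0 0 -1;0 0 0 0 0 0 -1;0 0 0 0 0 0 -1;0 0 0 0 0 0 -1;0 0 0 0 0 0 -1;0 0 0 0 0 0 -1;0 0 0 0 0 0 -1"}}

```text
t: 13.82
position: [527.4, 206.6, 186.7]
ee_rot: [-2.134, -2.306, 0.0]
ft_force: [-0.2, -0.4, -2.8]
opening: 11.2
grip_force: 30.0
```

```bash
cat > chk.py <<'E'
from h import *
import sys
s=grab_frame("scene");o=observe();p=o["position"];print(o["t"],p,o["ee_rot"],o["opening"],o["grip_force"])
u,v=proj(s,[527.4,206.5,120]);print("focus px",u,v)
x,y=int(u)-12,int(v)-12;c=s["color"][y:y+25,x:x+25].min(2)
m=(c>105).astype(np.uint8);k,l,st,ce=cv2.connectedComponentsWithStats(m)
for i in range(1,k):
    if st[i,4]>8:print(st[i,4],ce[i]+[x,y],ray(s,*(ce[i]+[x,y]),120))
cv2.imwrite(sys.argv[1],cv2.resize(cv2.convertScaleAbs(s["color"][75:195,280:440],alpha=2,beta=10),(800,600),interpolation=cv2.INTER_CUBIC))
E
python3 chk.py pics/c7.png
```

```text
13.8667 [527.40582969 206.58940845 186.72364638] [-2.13397875e+00 -2.30558725e+00  1.11510841e-05] 11.116606268744038 29.998247623443604
focus px 340.365243075679 163.81816446325274
16 [340.5 162.5] [524.79015821 209.48492508 120.        ]
```

View pics/c7.png

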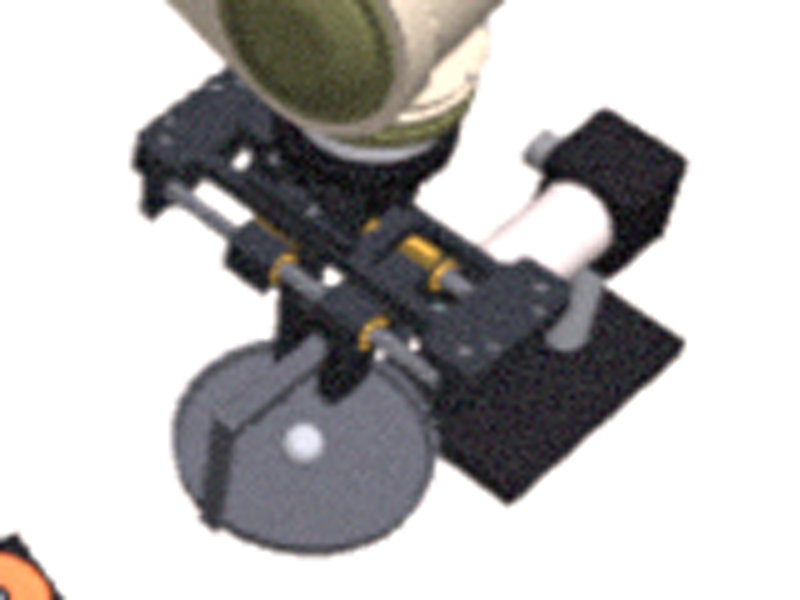

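The ball is at crop (304,441), pixel (340.4,162.9), close to the focus pixel (340.4,163.8), and the bar points at the lens. I'll hold a little longer, then make the quarter turn.

Request:
{"api": "carry_out", "payload": {"series": "0 0 0 0 0 0 -1;0 0 0 0 0 0 -1;0 0 0 0 0 0 -1;0 0 0 0 0 0 -1;0 0 0 0 0 0 -1;0 0 0 0 0 0 -1"}}

```text
t: 14.37
position: [527.4, 206.6, 186.7]
ee_rot: [2.134, 2.306, -0.0]
ft_force: [-0.2, 0.2, -2.3]
opening: 11.2
grip_force: 30.0
```

Request:
{"api": "carry_out", "payload": {"series": "0 0 0.3 0 0 0 -1;0 0 0.7 0 0 0 -1;0 0 1.2 0 0 0 -1;0 0 1.8 0 0 0 -1;0 0 2.4 0 0 0 -1;0 0 3 0 0 0 -1;0 0 3.3 0 0 0 -1;0 0 3.3 0 0 0 -1;0 0 3.3 0 0 0 -1;0 0 3.2 0 0 0 -1;0 0 3.2 0 0 0 -1;0 0 3.3 0 0 0 -1;0 0 3.3 0 0 0 -1;0 0 3.3 0 0 0 -1;0 0 3 0 0 0 -1;0 0 2.4 0 0 0 -1;0 0 1.8 0 0 0 -1;0 0 1.2 0 0 0 -1;0 0 0.7 0 0 0 -1;0 0 0.3 0 0 0 -1"}}

```text
t: 16.03
position: [527.4, 206.6, 186.7]
ee_rot: [1.088, 2.947, 0.0]
ft_force: [0.4, -0.1, -2.8]
opening: 11.3
grip_force: 30.0
```

Request:
{"api": "carry_out", "payload": {"series": "0 0 0.3 0 0 0 -1;0 0 0.7 0 0 0 -1;0 0 1.2 0 0 0 -1;0 0 1.8 0 0 0 -1;0 0 2.4 0 0 0 -1;0 0 3 0 0 0 -1;0 0 3.3 0 0 0 -1;0 0 3.3 0 0 0 -1;0 0 3.3 0 0 0 -1;0 0 3.2 0 0 0 -1;0 0 3.2 0 0 0 -1;0 0 3.3 0 0 0 -1;0 0 3.3 0 0 0 -1;0 0 3.3 0 0 0 -1;0 0 3 0 0 0 -1;0 0 2.4 0 0 0 -1;0 0 1.8 0 0 0 -1;0 0 1.2 0 0 0 -1;0 0 0.7 0 0 0 -1;0 0 0.3 0 0 0 -1"}}

```text
t: 17.7
position: [527.4, 206.6, 186.7]
ee_rot: [0.122, -3.139, -0.0]
ft_force: [0.4, -1.0, -2.3]
opening: 11.2
grip_force: 30.0
```

Request:
{"api": "carry_out", "payload": {"series": "0 0 0 0 0 0 -1;0 0 0 0 0 0 -1;0 0 0 0 0 0 -1;0 0 0 0 0 0 -1;0 0 0 0 0 0 -1;0 0 0 0 0 0 -1;0 0 0 0 0 0 -1;0 0 0 0 0 0 -1;0 0 0 0 0 0 -1;0 0 0 0 0 0 -1;0 0 0 0 0 0 -1;0 0 0 0 0 0 -1"}}

```text
t: 18.7
position: [527.4, 206.6, 186.7]
ee_rot: [0.121, -3.139, 0.0]
ft_force: [-1.9, 0.0, -2.3]
opening: 11.0
grip_force: 30.0
```

```bash
python3 chk.py pics/c8.png
```

```text
18.75 [527.40595771 206.59967901 186.71667297] [ 1.21410730e-01 -3.13923587e+00  1.33395736e-05] 11.235206483905474 29.99827366322279
focus px 340.365243075679 163.81816446325274
15 [341.6 162.4] [526.22458038 211.66954167 120.        ]
```

View pics/c8.png

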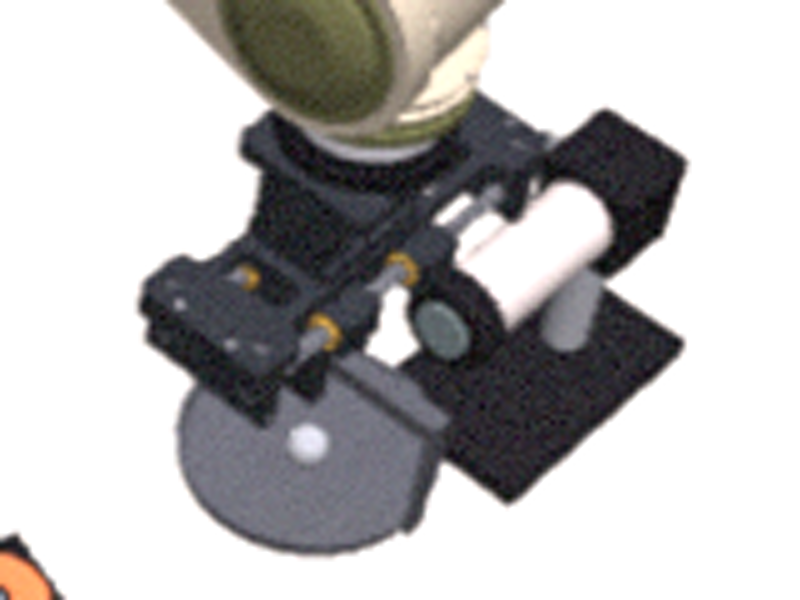

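The bar now runs across the view and the ball is centred at crop (309,442), about 2 mm from its first spot. I'll make a small gentle trim back.

Request:
{"api": "carry_out", "payload": {"series": "0 0 0 -0.2 -0.3 0 -1;0 0 0 -0.4 -0.6 0 -1;0 0 0 -0.4 -0.6 0 -1;0 0 0 -0.2 -0.3 0 -1;0 0 0 0 0 0 -1;0 0 0 0 0 0 -1;0 0 0 0 0 0 -1;0 0 0 0 0 0 -1;0 0 0 0 0 0 -1;0 0 0 0 0 0 -1;0 0 0 0 0 0 -1;0 0 0 0 0 0 -1;0 0 0 0 0 0 -1;0 0 0 0 0 0 -1;0 0 0 0 0 0 -1;0 0 0 0 0 0 -1;0 0 0 0 0 0 -1;0 0 0 0 0 0 -1;0 0 0 0 0 0 -1;0 0 0 0 0 0 -1"}}

```text
t: 20.42
position: [526.2, 204.8, 186.7]
ee_rot: [0.121, -3.139, 0.0]
ft_force: [-1.2, -0.1, -3.3]
opening: 11.2
grip_force: 30.0
```

```bash
python3 chk.py pics/c9.png; python3 -c "
from cell import hand_in
print(hand_in())"
```

```text
20.4667 [526.21912223 204.79688592 186.71242401] [-1.21422130e-01  3.13921838e+00 -2.12352098e-05] 11.213835637365133 29.99822571873665
focus px 340.365243075679 163.81816446325274
15 [340.6 162.6] [525.15357422 209.45606552 120.        ]
the job is handed in; nothing more can be done
None
```

I handed the job in at about 20 s: the dish is held level, bar square across the view, with the ball centred within about 2–3 mm of the focus by my estimate, after over a second held with the bar pointing at the lens.

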